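# Lock the tape roll on its stand with the wing knob

### The arm

A 6-joint arm with a two-finger parallel gripper is mounted at the origin on a cart in front of the work surface, level with it; the furniture and walls round the work are solid. World frame = base frame: x ahead of the robot, y to its left, z up, the work surface at z = 0. Lengths are in mm, angles in rad, forces in N, time in s.
With the tool pointing down it reaches from about 325 to 850 mm from the base axis. Payload 4.4 kg.
Tool frame: the origin (TCP) lies on the mounting face of the last link; the fingertips stand 199 mm ahead of it and the grasp point (between the pads) lies 180 mm ahead of it; z points along the fingers, y is the line along which they close (so a half turn about z gives the same grasp; the last joint's range is limited). The gripper opens to 94 mm and grips with 3 to 60 N. Pads are 16 mm wide; open, the fingers measure 119 mm over their backs; the gripper's body (75 mm by 177 mm) begins 78 mm behind the grasp point.
Start: joints at [-1.413, 0.207, 1.542, -0, 1.393, -0.15], TCP at [174.191, -547.984, 404.647] pointing down, gripper open.
Joint ranges: [-2.73, 2.73], [-0.86, 2.22], [0.23, 2.46], [-1.11, 4.25], [0.08, 2.63], [-2.82, 2.82]. Speed limits (rad/s): [2.79, 2.79, 3.14, 3.14, 3.14, 3.14].

### API

Orientations are given as a unit quaternion [w, x, y, z].
In Python, from station import ctrl gives the robot as it stands. The module is installed in compiled form; this text tells all that it offers.
- The arm moves only by the tool arm_command, never from a script. Its argument "commands" is one flat list of numbers, 5 for each row, row after row: the finger opening in mm, from 0 to 94, then the shift along the tool's x, y, z in units of 30 mm (1.0 is 30 mm), then the turn about the tool's z in units of 5 degrees (1.0 is 5 degrees). In form: [claw, x, y, z, spin, claw, x, y, z, spin, ...]. A call has 1 to 5 rows; each row shifts and turns the commanded pose from where the row before left it, along the tool's axes as they then stand; what a row does not reach is not made up. A row lasts 1/10 s, in which the tool goes at most 50 mm and 8.59 degrees, less where a joint would pass 70% of its speed; a pose out of reach is approached as far as the arm can. A call is refused whole if a number of a shift passes 1 or a number of a turn 1, either way. A call with a gripper value outside its range is refused whole. The fingers move at their own pace and stop on an object; "grip_force" is the grip in N (left out, the last holds). Time passes only in rows, so rows that do not move let the fingers close. It gives the time, the measured TCP pose, the force, the opening and the grip force at its end, in the units of the state.
- ctrl.read_state(): the state, without advancing time (a new reading comes with each control period).
- ctrl.capture(name): name is "side" or "top" or "wrist"; returns a dict with "frame" (420x560x3 uint8, red, green, blue), "fov_y" (degrees; the focal length in pixels is half the picture's height over the tangent of half this angle, whatever the lens; pixels are square), "cx", "cy" (the principal point, pixels), "dist_coeffs" ([k1, k2, p1, p2, k3] as OpenCV has them; the pictures are not rectified), "T" (4x4, takes a point from camera to world coordinates). Camera axes: x right, y down, z forward; pixel columns grow to the right and rows downward; lengths in mm; the calibration is good to about 2 mm. A picture is of the moment at which its call begins. There is no depth.
- ctrl.job_done(): hands the job in; it is judged then, once.
The state is a dict: "time_s": time; "joint_positions": joint angles; "qd": joint speeds; "effort": joint torques, N m; "tool_pos": TCP position; "tcp_rot": TCP orientation; "wrist_force": force on the tool from outside, world axes, zero at the start; "ft_torque": the same for the moment, N m; "finger_gap": finger opening in mm; "grasp_force": force on a finger pad.
Only numpy, scipy, OpenCV 4.12 (cv2) and the standard library are available. Lean on these libraries where they do the work, as an engineer would, in place of code of your own. Each camera call takes 0.05 s, during which the arm holds its last target. There are 200 camera calls.

### The job

The roll of tape already sits on the hub of the tape stand; fit the red wing knob into the hub to lock it. Set the knob upright in the hub, turn it backwards (counter-clockwise from above) under light downward pressure until it drops with a click into the start of the spring-loaded thread, then, still pressing gently, turn it forwards (clockwise) until it is fully home against its stop, and let go. Never press or wrench the knob hard, stop turning as soon as it meets a wall, and leave the roll on its hub and the tablet bottle and glue stick where they stand.

Things in the scene. Friction and masses are not known exactly. Their poses are not given: they have to be found in the camera images.
- knob: Lock knob, about 120 g, at first upright on the desk. Origin: centre of its spigot's lower tip, z up. Steel spigot 0 to 25 mm, 32 mm across (tip tapers to 25 mm in its lowest 5 mm), three lugs 120 degrees apart, 8 to 12 mm high up, 8 mm wide, out to 21.5 mm radius, one at +x; black flange 90 mm across, 25 to 30 mm; above it the red wing.
- knob_wing (a point): Centre of the red wing of the knob, on the axis 44 mm above the knob's origin; axes as the knob's. The wing is an upright bar 52 mm long along x, 14 mm thick along y, 30 to 58 mm above the knob's origin: pinch it across y from above.
- stand: Grey round tape stand, fixed. Origin: centre of its underside, z up. Base 110 mm across, 10 mm thick, in its middle an open metal hub tube, 70 mm outside, 46 mm bore, rim at 35 mm. HEIGHT: knob's origin above this origin. Home and released: HEIGHT 11.5 mm, the flange 1.5 mm above the rim. Over 80 N of contact forces added up (push, spring, and some 100 N per N m of twist on the lugs) is too hard.
- thread (a point): On the hub axis, 25 mm above the stand's origin, amid the thread; turned like the stand, which tells nothing of the thread's turn (unknown, differs each time). Three starts, clear bore 35 mm. Each: ridge 72 degrees, end wall 8, gap 40. Lugs on top of the ridges: HEIGHT 19.5 to 23.5 mm; forwards they jam at the end walls, backwards they climb, within 120 degrees, to the gaps.
- thread_entry (a point): On the hub axis, 35 mm above the stand's origin (the rim). In the gaps the end walls stop the lugs from turning farther back, and the knob can be pushed down to HEIGHT 10 to 14 mm (the click, a drop of 8 mm or more). Then forwards 60 to 80 degrees, lugs under the ridges, to a hard stop. The ridge undersides fall by 4 mm on the way.
- spring_top (a point): Top of the white spring pad on the hub axis inside the hub (at rest 20 mm above the stand's origin; moves straight down 10 mm). It pushes the spigot tip up: 3 N at HEIGHT 20 mm, 0.7 N more per mm, 10 N at 10 mm. Released over a gap the knob pops up again; home, the spring holds it. A push of 8 to 15 N works throughout.
- roll: Roll of tan tape, loose, lying flat round the hub on the base: 98 mm outside, 76 mm inside, 25 mm high, 150 g. Origin: centre of its underside.
- pill_bottle: White tablet bottle, 44 mm across, 75 mm high, a bystander. Origin: centre of its underside.
- glue: Glue stick standing upright, 26 mm across, 90 mm high, a bystander. Origin: centre of its underside.
Things that resemble listed ones, but are neither listed nor needed, are in the scene too. What is shaped like the knob but orange or yellow is not meant.

How it is judged (in metres and radians):
On the way, in this order (a step that is already met when the one before it is completed fails the run):
1. the knob's spigot stands upright in the hub (horizontal distance between knob and stand below 0.005 m and angle between knob's own z axis and vertical below 0.15 rad and z of knob in the frame of stand below 0.034 m), for 0.05 s.
2. the knob has dropped into the thread (horizontal distance between knob and stand below 0.005 m and angle between knob's own z axis and vertical below 0.15 rad and z of knob in the frame of stand below 0.0165 m), for 0.1 s.
At the end, for the whole second after the job is handed in: The released knob rests locked in the hub: its origin 9 to 13 mm above the stand's origin (home is 11.5 mm), within 3 mm of the hub's axis, tilted less than 0.06 rad, and the roll still lies flat round the hub, within 6 mm of its axis (z of knob in the frame of stand between 0.009 and 0.013 m and horizontal distance between knob and stand below 0.003 m and angle between each of knob, roll's own z axis and vertical below 0.06 rad and linear speed of knob below 0.01 m/s and horizontal distance between roll and stand below 0.006 m); the robot touches nothing.
It fails at once if the knob is pressed or wrenched against the stand with more than 80 N (all their contact forces added up) (contact force between knob and stand above 80 N).
It fails at once if a bystander (tablet bottle or glue stick) is moved by more than 3 cm (distance of any of pill_bottle, glue from where it was at the start of the episode above 0.03 m).
It also fails if it takes over 72 s, if anything falls off the work surface, if the arm or the gripper's body presses on something with over 40 N, if the wrist force passes 120 N, or if a joint passes its speed limit or range.

## Working session

There is one attempt and no reset: what is moved stays moved. The work goes in short steps, Python scripts to look and compute and a tool call to move; the robot and the scene stay as the last step left them, time stands still between calls to the robot, and variables do not carry over. Pictures are saved under pics/ and viewed, at most 10 in all, crops included, and the job is handed in when it is done.

Besides the shell and the picture viewer there is one more tool, called after "Emit:" as name(argument=value, ...) on one line, values as JSON. arm_command: Moves the arm, as the interface text tells. Its arguments: {"type":"object","properties":{"commands":{"type":"array"},"grip_force":{"type":"number"}},"required":["commands"]}

```bash
mkdir -p pics; cat > h.py <<'E'
import numpy as np, cv2
from station import ctrl
def cap(n,f=None):
    c=ctrl.capture(n)
    if f: cv2.imwrite('pics/'+f,cv2.cvtColor(c['frame'],cv2.COLOR_RGB2BGR))
    return c
def K(c):
    f=210/np.tan(np.radians(c['fov_y'])/2)
    return np.array([[f,0,c['cx']],[0,f,c['cy']],[0,0,1.]])
def ray(c,uv):
    p=cv2.undistortPoints(np.array([[uv]],float),K(c),np.array(c['dist_coeffs'],float))[0,0]
    T=np.array(c['T']);return T[:3,3],T[:3,:3]@np.array([p[0],p[1],1])
def onz(c,uv,z):
    o,d=ray(c,uv);return o+d*(z-o[2])/d[2]
def proj(c,P):
    T=np.linalg.inv(np.array(c['T']));P=np.atleast_2d(np.array(P,float))
    return cv2.projectPoints(P,cv2.Rodrigues(T[:3,:3])[0],T[:3,3],K(c),np.array(c['dist_coeffs'],float))[0][:,0]
E
python3 - <<'E'
from h import *
import pickle
d={n:cap(n,n+'0.png') for n in('top','side')}
pickle.dump(d,open('d0.pkl','wb'))
for n in d: print(n,np.round(d[n]['T'],2).tolist(),d[n]['fov_y'])
print(ctrl.read_state())
E
```

```text
top [[-0.03, -0.97, 0.23, 224.79], [-1.0, 0.03, -0.01, 145.73], [0.0, -0.23, -0.97, 1303.47], [0.0, 0.0, 0.0, 1.0]] 57.28132017081303
side [[0.95, -0.19, 0.25, 276.61], [-0.31, -0.62, 0.72, -595.98], [0.02, -0.76, -0.65, 715.7], [0.0, 0.0, 0.0, 1.0]] 57.797018691561995
{'time_s': 0.1, 'joint_positions': array([-1.41347398e+00,  2.07310499e-01,  1.54277168e+00, -1.59314049e-05,
        1.39349424e+00, -1.50516862e-01]), 'qd': array([-0.00132569, -0.0025752 , -0.00208242,  0.00029606,  0.00133832,
        0.00100096]), 'effort': array([ 4.65511366e-04, -3.71861887e+01, -2.82294273e+01,  7.00558559e-02,
        3.11157515e-02, -5.40160897e-05]), 'tool_pos': array([ 174.15248645, -547.65881449,  403.63900608]), 'tcp_rot': array([-9.91852589e-04,  9.88177043e-01,  1.53313887e-01, -1.12145053e-05]), 'wrist_force': array([-0.75612785, -0.93712267,  0.0234156 ]), 'ft_torque': array([-0.02636342, -0.00406624, -0.02442478]), 'grasp_force': 0.0, 'finger_gap': 93.90579743269716}
```

View pics/top0.png

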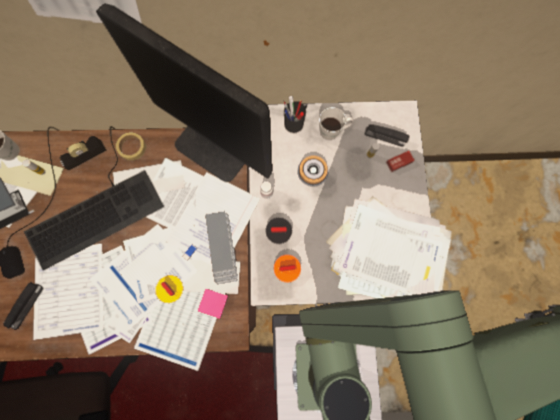

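View pics/side0.png

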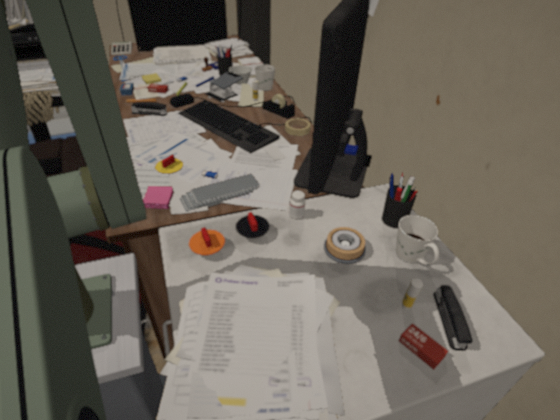

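The red knob with the black flange is at top (279,230) / side (253,225). The stand with its roll is at top (313,169) / side (346,243). The tablet bottle is at top (267,185), the glue at top (372,153). Next I'll enlarge these areas and triangulate.

```bash
python3 - <<'E'
from h import *
import pickle
d=pickle.load(open('d0.pkl','rb'))
def crop(n,x,y,w,h,s):
    return cv2.resize(cv2.cvtColor(d[n]['frame'],cv2.COLOR_RGB2BGR)[y:y+h,x:x+w],None,fx=s,fy=s,interpolation=cv2.INTER_CUBIC)
a=crop('top',255,145,80,100,5);b=crop('side',230,185,150,80,5)[:, :]
b=cv2.resize(b,(400*1,int(400*80/150)))
im=np.zeros((600,800,3),np.uint8);im[:500,:400]=a
s=crop('side',230,200,50,50,6);im[:300,400:700]=s
s=crop('side',320,220,55,50,6);im[300:600,400:730]=s
cv2.imwrite('pics/crop0.png',im)
for n,p,q in(('top',(279,230),(313,169)),('side',(253,225),(346,243))):
    print(n,onz(d[n],p,45 if n=='top' else 45),onz(d[n],q,35))
# red wing segmentation
for n,box in(('top',(262,215,34,32)),('side',(236,208,36,30))):
    x,y,w,h=box;f=d[n]['frame'][y:y+h,x:x+w].astype(int)
    m=(f[...,0]>110)&(f[...,1]<70)&(f[...,2]<80)
    yy,xx=np.nonzero(m);print(n,m.sum(),xx.mean()+x,yy.mean()+y,onz(d[n],(xx.mean()+x,yy.mean()+y),50))
    r=cv2.minAreaRect(np.c_[xx+x,yy+y].astype(np.float32));print(r)
    bp=cv2.boxPoints(r);print([onz(d[n],p,58).round(1).tolist() for p in bp])
E
```

```text
top [459.15127735 134.53919185  45.        ] [673.07538501   9.53987062  35.        ]
side [457.94298328 121.14978707  45.        ] [667.7369865   -3.42218841  35.        ]
top 77 278.4025974025974 229.02597402597402 [461.55719374 136.46159964  50.        ]
((278.5, 229.0), (4.0, 15.0), 90.0)
[[467.6, 160.7, 58.0], [466.1, 111.3, 58.0], [452.7, 111.7, 58.0], [454.2, 161.1, 58.0]]
side 66 251.5909090909091 219.06060606060606 [459.27699949 139.43350614  50.        ]
((251.5, 219.0), (12.965337753295898, 5.375871658325195), 71.56504821777344)
[[450.9, 155.1, 58.0], [465.7, 157.8, 58.0], [462.8, 107.5, 58.0], [448.5, 105.1, 58.0]]
```

View pics/crop0.png

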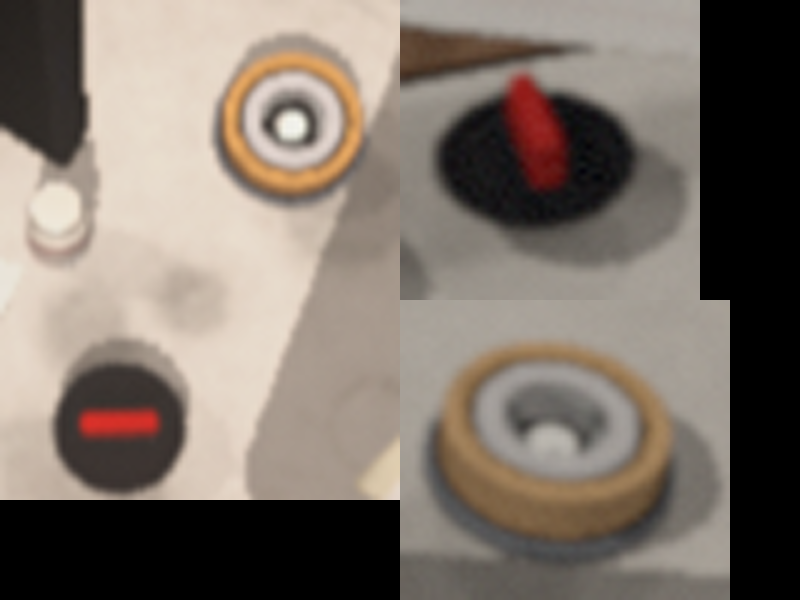

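```bash
cat >> h.py <<'E'
from scipy.spatial.transform import Rotation as R
def yaw(q):  # yaw of tool x, deg
    x=R.from_quat(np.roll(q,-1)).as_matrix()[:,0];return np.degrees(np.arctan2(x[1],x[0]))
def plan(p,th,tp,tth,n,claw):
    """rows from pose (p,yaw th) to (tp,tth): n rows, shift in axes before turn"""
    out=[];p=np.array(p,float);tp=np.array(tp,float)
    for i in range(n):
        d=(tp-p)/(n-i);t=np.radians(th)
        s=[d[0]*np.cos(t)+d[1]*np.sin(t),d[0]*np.sin(t)-d[1]*np.cos(t),-d[2]]
        r=np.round(np.array(s)/30,2);k=round(np.clip(-(tth-th)/5/(n-i),-1,1),2)
        out+=[[claw,*r.tolist(),k]]
        s=r*30;p=p+[s[0]*np.cos(t)+s[1]*np.sin(t),s[0]*np.sin(t)-s[1]*np.cos(t),-s[2]];th-=5*k
    for i in range(0,n,5):print(sum(out[i:i+5],[]))
    print(p,th)
def goto(tp,tth,n,claw):
    s=ctrl.read_state();plan(s['tool_pos'],yaw(s['tcp_rot']),tp,tth,n,claw)
def st():
    s=ctrl.read_state();print(s['time_s'],s['tool_pos'].round(1),'yaw',round(yaw(s['tcp_rot']),2),'F',s['wrist_force'].round(1),'M',s['ft_torque'].round(2),'gap',round(s['finger_gap'],1),'j6',s['joint_positions'][5].round(2),s['joint_positions'][0].round(2))
E
python3 - <<'E'
from h import *
import pickle
d=pickle.load(open('d0.pkl','rb'))
print('flange',onz(d['top'],(279,230.6),30),onz(d['side'],(230+136/6-.5+0.0,200+158/6),30))
print('hub',onz(d['top'],(313.6,169.2),35),onz(d['side'],(346.3,239.5),35))
print('bottle',onz(d['top'],(267,186.5),75))
goto([461,136,400],90,25,94)
E
```

```text
flange [459.89570643 134.46886101  30.        ] [458.46481823 132.74619788  30.        ]
hub [672.27931624   7.49023988  35.        ] [674.10542039   7.86800405  35.        ]
bottle [602.03625552 170.26030141  75.        ]
[94, 0.64, -0.75, 0.0, np.float64(-0.58), 94, 0.68, -0.72, 0.01, np.float64(-0.58), 94, 0.71, -0.68, 0.0, np.float64(-0.58), 94, 0.75, -0.65, 0.01, np.float64(-0.58), 94, 0.78, -0.61, 0.0, np.float64(-0.58)]
[94, 0.81, -0.57, 0.01, np.float64(-0.58), 94, 0.84, -0.53, 0.0, np.float64(-0.58), 94, 0.86, -0.48, 0.01, np.float64(-0.58), 94, 0.89, -0.44, 0.0, np.float64(-0.58), 94, 0.91, -0.39, 0.01, np.float64(-0.58)]
[94, 0.92, -0.35, 0.0, np.float64(-0.58), 94, 0.94, -0.3, 0.01, np.float64(-0.58), 94, 0.96, -0.25, 0.0, np.float64(-0.58), 94, 0.97, -0.2, 0.01, np.float64(-0.58), 94, 0.98, -0.16, 0.0, np.float64(-0.58)]
[94, 0.98, -0.11, 0.01, np.float64(-0.58), 94, 0.99, -0.06, 0.0, np.float64(-0.58), 94, 0.99, -0.01, 0.01, np.float64(-0.58), 94, 0.99, 0.05, 0.0, np.float64(-0.58), 94, 0.98, 0.09, 0.01, np.float64(-0.58)]
[94, 0.98, 0.14, 0.0, np.float64(-0.57), 94, 0.97, 0.19, 0.01, np.float64(-0.58), 94, 0.95, 0.24, 0.0, np.float64(-0.57), 94, 0.94, 0.29, 0.01, np.float64(-0.58), 94, 0.93, 0.35, 0.0, np.float64(-0.57)]
[461.15150448 136.11611137 400.03900608] 89.98803352359062
```

Emit:
arm_command(commands=[94,0.65,-0.75,0,-0.58,94,0.7,-0.7,0,-0.58,94,0.7,-0.7,0,-0.58,94,0.75,-0.65,0,-0.58,94,0.8,-0.6,0,-0.58])

```text
time_s: 0.6
tool_pos: [233.0, -409.8, 404.1]
tcp_rot: [-0.001, 0.961, 0.278, 0.0]
wrist_force: [0.0, -0.1, -0.1]
finger_gap: 93.8
grasp_force: 0.0
```

Emit:
arm_command(commands=[94,0.8,-0.55,0,-0.58,94,0.85,-0.55,0,-0.58,94,0.85,-0.5,0,-0.58,94,0.9,-0.45,0,-0.58,94,0.9,-0.4,0,-0.58])

```text
time_s: 1.1
tool_pos: [289.6, -272.1, 404.2]
tcp_rot: [-0.0, 0.918, 0.397, -0.0]
wrist_force: [-0.1, 0.4, 0.8]
finger_gap: 94.0
grasp_force: 0.0
```

Emit:
arm_command(commands=[94,0.9,-0.35,0,-0.58,94,0.95,-0.3,0,-0.58,94,0.95,-0.25,0,-0.58,94,0.95,-0.2,0,-0.58,94,1,-0.15,0,-0.58])

```text
time_s: 1.6
tool_pos: [346.7, -136.0, 404.3]
tcp_rot: [-0.0, 0.861, 0.509, -0.0]
wrist_force: [0.6, 0.4, -0.6]
finger_gap: 93.9
grasp_force: 0.0
```

Emit:
arm_command(commands=[94,1,-0.1,0,-0.58,94,1,-0.05,0,-0.58,94,1,0,0,-0.58,94,1,0.05,0,-0.58,94,1,0.1,0,-0.58])

```text
time_s: 2.1
tool_pos: [405.7, 2.4, 404.4]
tcp_rot: [-0.0, 0.789, 0.614, -0.0]
wrist_force: [1.1, 0.1, 0.1]
finger_gap: 94.5
grasp_force: 0.0
```

Emit:
arm_command(commands=[94,1,0.15,0,-0.58,94,0.95,0.2,0,-0.58,94,0.95,0.25,0,-0.58,94,0.95,0.3,0,-0.58,94,0.9,0.35,0,-0.58])

```text
time_s: 2.6
tool_pos: [464.3, 138.1, 404.2]
tcp_rot: [-0.0, 0.705, 0.709, -0.0]
wrist_force: [0.7, 0.2, -0.4]
finger_gap: 94.0
grasp_force: 0.0
```

```bash
python3 - <<'E'
from h import *
import pickle
st()
c=cap('wrist','w1.png');pickle.dump(c,open('w1.pkl','wb'));print(np.round(c['T'],3).tolist(),c['fov_y'])
print(proj(c,[[460,134.5,58],[460,134.5,30],[673,7.6,35]]))
st()
E
```

```text
2.6 [464.3 138.1 404.2] yaw 90.28 F [ 0.7  0.2 -0.4] M [-0.06 -0.06 -0.01] gap 94.0 j6 0.11 0.11
[[1.0, 0.004, -0.0, 464.603], [0.003, -0.964, -0.267, 215.975], [-0.001, 0.267, -0.964, 384.174], [0.0, 0.0, 0.0, 1.0]] 67.35373721611123
[[274.40736535 195.32217462]
 [274.74928143 189.43140968]
 [445.01469793 289.98953724]]
2.65 [465.4 140.6 404.3] yaw 90.47 F [-0.4  1.7 -0.4] M [ 0.02 -0.13  0.  ] gap 93.9 j6 0.11 0.11
```

View pics/w1.png

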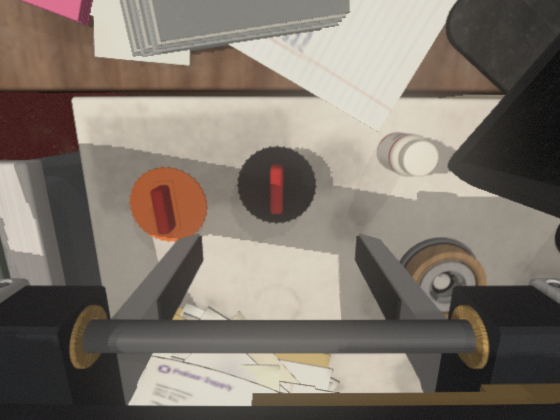

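The flange is centred at (276,185), with the wing running vertically from (277,167) to (276,213). The hub is at (445,282) and the bottle at (414,157). The arm was still moving when this was taken, so I'll measure again now that it has settled.

```bash
cat >> h.py <<'E'
def flange(c,guess,zz=30,thr=60,r=60):
    f=c['frame'];g=f.max(2);m=(g<thr)|((f[...,0]>80)&(f[...,1]<60))
    u,v=map(int,guess);w=np.zeros_like(m);w[v-r:v+r,u-r:u+r]=1
    m=cv2.morphologyEx((m&w).astype(np.uint8),cv2.MORPH_OPEN,np.ones((5,5)))
    n,l,s,ct=cv2.connectedComponentsWithStats(m);k=l[v,u]
    cs=max(cv2.findContours((l==k).astype(np.uint8),0,cv2.CHAIN_APPROX_NONE)[0],key=cv2.contourArea)
    P=np.array([onz(c,p+.0,zz)[:2] for p in cs[:,0].astype(float)])
    return cv2.minEnclosingCircle(P.astype(np.float32)),cv2.fitEllipse(P.astype(np.float32))
E
python3 - <<'E'
from h import *
import pickle
c=cap('wrist');c=cap('wrist','w2.png');pickle.dump(c,open('w2.pkl','wb'));st()
print(flange(c,(276,200)))
f=c['frame'].astype(int);m=(f[...,0]>90)&(f[...,1]<60)&(f[...,2]<70)
m[:, :230]=0;m[:,330:]=0;m[250:]=0
yy,xx=np.nonzero(m);print(m.sum(),xx.min(),xx.max(),yy.min(),yy.max())
print(cv2.minAreaRect(np.c_[xx,yy].astype(np.float32)))
vx=cv2.fitLine(np.c_[xx,yy].astype(np.float32),2,0,.01,.01).ravel();print(vx)
im=np.zeros((600,800,3),np.uint8)
b=cv2.cvtColor(c['frame'],cv2.COLOR_RGB2BGR)
im[:600,:400]=cv2.resize(b[120:270,226:326],None,fx=4,fy=4,interpolation=2)
im[:400,400:]=cv2.resize(b[230:330,390:490],None,fx=4,fy=4,interpolation=2)
cv2.imwrite('pics/crop2.png',im)
E
```

```text
2.75 [464.2 137.8 404. ] yaw 90.27 F [-0.2 -0.2  0.7] M [-0.05 -0.08  0.02] gap 94.2 j6 0.11 0.11
(((461.02178955078125, 124.82731628417969), 16.516468048095703), ((460.9454650878906, 125.3617172241211), (16.310855865478516, 33.85885238647461), 1.7289505004882812))
440 269 281 166 215
((274.9999694824219, 190.49998474121094), (11.999998092651367, 48.99999237060547), 0.0)
[ 2.1834860e-02 -9.9976158e-01  2.7531363e+02  1.9472046e+02]
```

View pics/crop2.png

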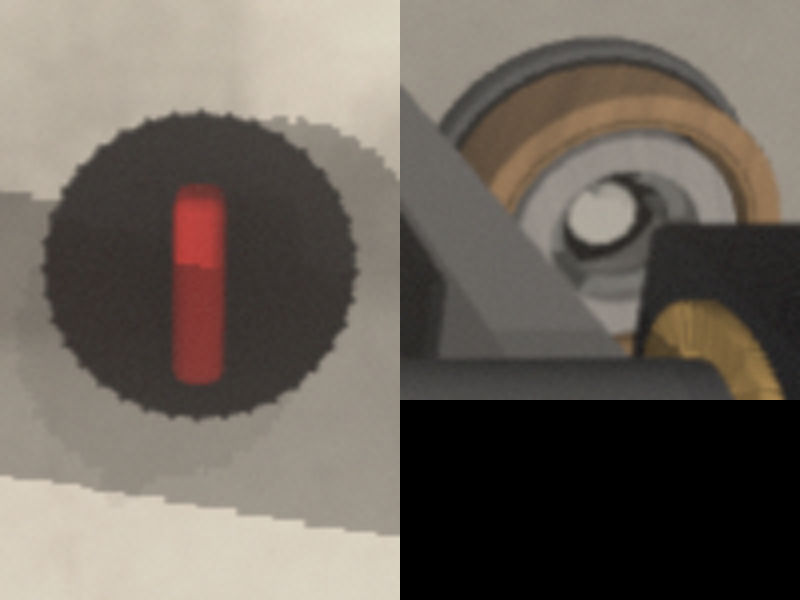

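Flange edges in the crop span columns 44–357 and rows 112–418, which puts its centre at about (276.1,186.2) in the full image. The wing is vertical to within about 0.5°.

```bash
python3 - <<'E'
from h import *
import pickle
c=pickle.load(open('w2.pkl','rb'))
q=lambda x,y,z:onz(c,(226+x/4-.4,120+y/4-.4),z).round(1)
print('flange L,R,T,B',q(44,265,30),q(357,265,30),q(200,112,30),q(200,418,30))
print('wing top end, bottom end',q(200,190,58),q(198.5,383,58))
q=lambda x,y,z:onz(c,(390+x/4-.4-100+100*0,230+y/4-.4),z).round(1)
goto([460,138,240],90,6,94)
E
```

```text
flange L,R,T,B [416.8 139.8  30. ] [506.7 140.2  30. ] [461.5 183.5  30. ] [461.7  93.6  30. ]
wing top end, bottom end [461.8 166.   58. ] [461.5 113.4  58. ]
[94, 0.0, -0.02, 0.91, np.float64(0.01), 94, 0.0, -0.02, 0.91, np.float64(0.01), 94, 0.0, -0.03, 0.91, np.float64(0.01), 94, 0.0, -0.02, 0.91, np.float64(0.01), 94, 0.0, -0.03, 0.91, np.float64(0.01)]
[94, 0.01, -0.02, 0.92, np.float64(0.0)]
[460.02402617 138.12771533 239.94393493] 90.01988242301688
```

Emit:
arm_command(commands=[94,-0.54,0.88,0,0,94,-0.54,0.88,0,0,94,-0.54,0.88,0,0,94,-0.54,0.88,0,0,94,-0.54,0.88,0,0])

```text
time_s: 3.25
tool_pos: [596.7, 54.1, 404.3]
tcp_rot: [-0.0, 0.707, 0.707, -0.001]
wrist_force: [0.7, 0.4, -0.6]
finger_gap: 94.2
grasp_force: 0.0
```

Emit:
arm_command(commands=[94,-0.54,0.88,0,0,94,-0.54,0.88,0,0,94,-0.54,0.88,0,0,94,0,0,0,0,94,0,0,0,0])

```text
time_s: 3.75
tool_pos: [675.3, 6.3, 403.7]
tcp_rot: [-0.001, 0.707, 0.707, -0.001]
wrist_force: [-0.1, -0.3, -0.1]
finger_gap: 93.9
grasp_force: 0.0
```

```bash
python3 - <<'E'
from h import *
import pickle
c=cap('wrist');pickle.dump(c,open('w3.pkl','wb'));st()
b=cv2.cvtColor(c['frame'],cv2.COLOR_RGB2BGR)
cv2.imwrite('pics/crop3.png',cv2.resize(b[116:256,206:346],None,fx=4,fy=4,interpolation=2))
E
```

```text
3.8 [675.    7.  404.1] yaw 90.06 F [ 0.1 -0.7  0.7] M [-0.04 -0.08  0.03] gap 94.1 j6 -0.12 -0.12
```

View pics/crop3.png

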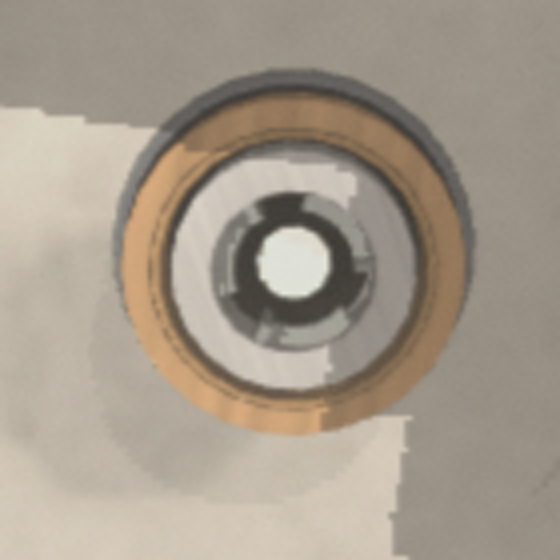

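The crop shows the hub rim as a circle centred near (294.3,267), columns 170–418. The dark thread gaps sit at about 98°, 217° and 344° in world angle. Now I'll work out the knob-to-hub shift within the wrist view.

```bash
python3 - <<'E'
from h import *
import pickle
c=pickle.load(open('w3.pkl','rb'))
q=lambda x,y,z=35:onz(c,(206+x/4-.4,116+y/4-.4),z).round(1)
print('rim LRTB',q(170,265),q(418,265),q(294,141),q(294,390),'bore',q(212,268),q(376,268),q(294,189),q(294,351))
print('roll top LRTB z35',q(121,265,35),q(466,265,35),q(294,90,35),q(294,436,35))
# gap angles
cen=q(294.3,267,27)
for p in((285,207),(355,285),(245,305)):
    v=q(*p,27)-cen;print(np.degrees(np.arctan2(v[1],v[0])))
goto([462,138.5,290],90,10,94)
E
```

```text
rim LRTB [640.6  12.9  35. ] [710.5  12.8  35. ] [675.6  47.5  35. ] [675.5 -24.   35. ] bore [652.4  12.   35. ] [698.7  12.   35. ] [675.6  34.3  35. ] [675.5 -12.3  35. ]
roll top LRTB z35 [626.8  12.9  35. ] [724.   12.8  35. ] [675.6  61.3  35. ] [675.5 -38.1  35. ]
98.49855887949377
-16.758958417180878
-141.93135679831596
[94, 0.44, -0.71, 0.38, np.float64(0.0), 94, 0.44, -0.71, 0.38, np.float64(0.0), 94, 0.44, -0.71, 0.38, np.float64(0.0), 94, 0.44, -0.71, 0.38, np.float64(0.0), 94, 0.44, -0.71, 0.38, np.float64(0.0)]
[94, 0.44, -0.71, 0.38, np.float64(0.0), 94, 0.44, -0.71, 0.38, np.float64(0.0), 94, 0.44, -0.71, 0.38, np.float64(0.0), 94, 0.43, -0.71, 0.38, np.float64(0.01), 94, 0.44, -0.7, 0.38, np.float64(0.0)]
[462.12316982 138.5237316  290.08019627] 90.01192307389499
```

Emit:
arm_command(commands=[94,0.43,-0.71,0.3,0,94,0.43,-0.71,0.3,0,94,0.43,-0.71,0.3,0,94,0.43,-0.71,0.3,0,94,0.43,-0.71,0.3,0])

```text
time_s: 4.3
tool_pos: [566.8, 72.9, 359.6]
tcp_rot: [-0.0, 0.706, 0.708, -0.0]
wrist_force: [-0.4, -0.1, 0.4]
finger_gap: 94.0
grasp_force: 0.0
```

Emit:
arm_command(commands=[94,0.43,-0.71,0.3,0,94,0.43,-0.71,0.3,0,94,0.43,-0.71,0.3,0,94,0.43,-0.71,0.3,0,94,0.43,-0.71,0.3,0])

```text
time_s: 4.8
tool_pos: [460.1, 136.9, 314.6]
tcp_rot: [-0.0, 0.706, 0.708, 0.0]
wrist_force: [0.2, 0.4, -0.6]
finger_gap: 93.9
grasp_force: 0.0
```

Emit:
arm_command(commands=[50,0,0,0.5,0,50,0,0,0.5,0,50,0,0,0.5,0,50,0,0,0.5,0,50,0,0,0.3,0])

```text
time_s: 5.3
tool_pos: [460.7, 136.5, 244.9]
tcp_rot: [-0.001, 0.706, 0.708, -0.001]
wrist_force: [-0.2, -0.1, -0.1]
finger_gap: 57.3
grasp_force: 0.0
```

```bash
python3 -c "
from h import *
st()"
```

```text
5.3 [460.7 136.5 244.9] yaw 90.18 F [-0.2 -0.1 -0.1] M [-0.   -0.09  0.02] gap 57.3 j6 0.1 0.11
```

Emit:
arm_command(commands=[40,0,0,0.4,0,20,0,0,0,0,10,0,0,0,0,0,0,0,0,0,0,0,0,0,0], grip_force=10)

```text
time_s: 5.8
tool_pos: [462.8, 136.2, 234.3]
tcp_rot: [0.0, 0.706, 0.708, 0.001]
wrist_force: [0.1, 0.8, 0.4]
finger_gap: 17.3
grasp_force: 0.2
```

Emit:
arm_command(commands=[0,0,0,0,0,0,0,0,0,0,0,0,0,0,0,0,0,0,0,0,0,0,0,0,0])

```text
time_s: 6.3
tool_pos: [462.7, 136.2, 234.1]
tcp_rot: [0.0, 0.706, 0.708, 0.0]
wrist_force: [-0.2, -1.1, 5.5]
finger_gap: 13.9
grasp_force: 10.0
```

```bash
python3 -c "
from h import *
st()"
```

```text
6.3 [462.7 136.2 234.1] yaw 90.13 F [-0.2 -1.1  5.5] M [-0.08  0.08  0.02] gap 13.9 j6 0.1 0.11
```

Emit:
arm_command(commands=[60,0,0,0,0,60,0,0,0,0,94,0,0,0,0,94,0,0,-0.5,0,94,0,0,-0.9,0])

```text
time_s: 6.8
tool_pos: [461.0, 136.0, 273.8]
tcp_rot: [-0.002, 0.706, 0.708, -0.002]
wrist_force: [0.5, 0.8, 0.6]
finger_gap: 50.5
grasp_force: 0.0
```

Emit:
arm_command(commands=[94,0,0,-0.9,0,94,0,0,-0.9,0,94,0,0,-0.9,0,94,0,0,-0.9,0,94,0,0,-0.7,0])

```text
time_s: 7.3
tool_pos: [462.4, 136.2, 406.2]
tcp_rot: [0.0, 0.706, 0.708, 0.001]
wrist_force: [0.9, -0.6, -0.5]
finger_gap: 90.1
grasp_force: 0.0
```

Emit:
arm_command(commands=[94,0,0,0,0,94,0,0,0,0])

```text
time_s: 7.5
tool_pos: [462.2, 136.2, 404.1]
tcp_rot: [-0.0, 0.706, 0.708, -0.0]
wrist_force: [-0.4, -0.3, -0.3]
finger_gap: 93.9
grasp_force: 0.0
```

```bash
python3 - <<'E'
from h import *
import pickle
st();c=cap('wrist');pickle.dump(c,open('w4.pkl','wb'));st()
b=cv2.cvtColor(c['frame'],cv2.COLOR_RGB2BGR)
cv2.imwrite('pics/crop4.png',cv2.resize(b[120:270,216:336],None,fx=4,fy=4,interpolation=2))
E
```

```text
7.5 [462.2 136.2 404.1] yaw 90.13 F [-0.4 -0.3 -0.3] M [-0.08 -0.05  0.08] gap 93.9 j6 0.1 0.11
7.55 [461.9 136.1 403.2] yaw 90.13 F [ 0.   0.1 -0.3] M [-0.07 -0.08  0.05] gap 93.3 j6 0.1 0.11
```

View pics/crop4.png

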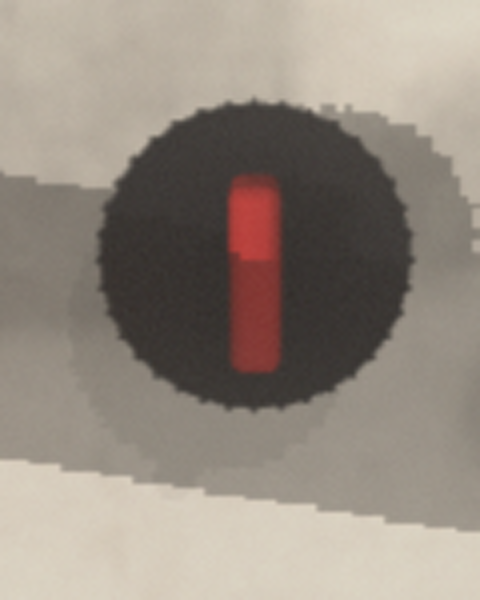

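The knob is still upright, its flange spanning columns 98–412 and rows 101–409 of the crop (centre 255,255). The wing runs vertically from (255,178) to (256,372).

```bash
python3 - <<'E'
from h import *
import pickle
c=pickle.load(open('w4.pkl','rb'))
q=lambda x,y,z=30:onz(c,(216+x/4-.4,120+y/4-.4),z).round(1)
print('flange',q(98,255),q(412,255),q(255,101),q(255,409));print('wing',q(255,178,58),q(256,372,58))
print(np.array(c['T'])[:3,3],np.array(pickle.load(open('w3.pkl','rb'))['T'])[:3,3])
E
```

```text
flange [418.5 139.8  30. ] [508.5 139.8  30. ] [463.4 183.4  30. ] [463.6  93.3  30. ]
wing [463.4 166.   58. ] [463.8 113.4  58. ]
[462.74985507 214.05212893 384.15559158] [675.99839942  84.16452506 383.80830128]
```

The x offset is now known. To centre the tool along the wing as well, I'll turn 90°, gently pinch the wing end to end, release and turn back.

Emit:
arm_command(commands=[94,0,0,0.3,-1,94,0,0,0.3,-1,94,0,0,0.3,-1,94,0,0,0.3,-1,94,0,0,0.3,-1])

```text
time_s: 8.05
tool_pos: [461.6, 136.1, 357.0]
tcp_rot: [-0.002, 0.535, 0.845, -0.001]
wrist_force: [0.2, -0.3, 0.2]
finger_gap: 94.1
grasp_force: 0.0
```

Emit:
arm_command(commands=[94,0,0,0.3,-1,94,0,0,0.3,-1,94,0,0,0.3,-1,94,0,0,0.3,-1,94,0,0,0.3,-1])

```text
time_s: 8.55
tool_pos: [461.4, 136.1, 312.0]
tcp_rot: [-0.002, 0.339, 0.941, -0.001]
wrist_force: [-0.4, 0.7, -0.2]
finger_gap: 94.2
grasp_force: 0.0
```

Emit:
arm_command(commands=[94,0,0,0.3,-1,94,0,0,0.3,-1,94,0,0,0.3,-1,94,0,0,0.3,-1,94,0,0,0.3,-1])

```text
time_s: 9.05
tool_pos: [461.2, 136.0, 267.1]
tcp_rot: [-0.002, 0.128, 0.992, -0.0]
wrist_force: [-0.3, 0.5, 0.1]
finger_gap: 93.9
grasp_force: 0.0
```

Emit:
arm_command(commands=[94,0,0,0.3,-1,94,0,0,0.3,-1,94,0,0,0.3,-1,94,0,0,0.2,0,70,0,0,0,0])

```text
time_s: 9.55
tool_pos: [461.1, 136.0, 234.5]
tcp_rot: [-0.002, -0.0, 1.0, -0.0]
wrist_force: [0.0, 0.3, -0.6]
finger_gap: 89.1
grasp_force: 0.0
```

Emit:
arm_command(commands=[55,0,0,0,0,45,0,0,0,0,40,0,0,0,0,40,0,0,0,0,40,0,0,0,0], grip_force=6)

```text
time_s: 10.05
tool_pos: [462.6, 136.3, 237.0]
tcp_rot: [0.0, -0.001, 1.0, 0.0]
wrist_force: [0.9, -0.0, 1.5]
finger_gap: 52.7
grasp_force: 6.0
```

```bash
python3 -c "
from h import *
st()"
```

```text
10.05 [462.6 136.3 237. ] yaw -179.88 F [ 0.9 -0.   1.5] M [ 0.12 -0.11  0.  ] gap 52.7 j6 -1.47 0.11
```

Emit:
arm_command(commands=[70,0,0,0,0,94,0,0,0,0,94,0,0,0,0,94,0,0,0,1,94,0,0,0,1])

```text
time_s: 10.55
tool_pos: [462.4, 136.2, 236.6]
tcp_rot: [-0.0, 0.088, 0.996, -0.0]
wrist_force: [-0.5, 0.8, 0.2]
finger_gap: 88.6
grasp_force: 0.0
```

Emit:
arm_command(commands=[94,0,0,0,1,94,0,0,0,1,94,0,0,0,1,94,0,0,0,1,94,0,0,0,1])

```text
time_s: 11.05
tool_pos: [462.4, 136.2, 236.6]
tcp_rot: [-0.0, 0.301, 0.954, -0.0]
wrist_force: [0.2, 0.2, 0.9]
finger_gap: 93.8
grasp_force: 0.0
```

Emit:
arm_command(commands=[94,0,0,0,1,94,0,0,0,1,94,0,0,0,1,94,0,0,0,1,94,0,0,0,1])

```text
time_s: 11.55
tool_pos: [462.4, 136.2, 236.6]
tcp_rot: [-0.0, 0.501, 0.866, -0.0]
wrist_force: [-0.5, -0.0, 0.2]
finger_gap: 94.2
grasp_force: 0.0
```

Emit:
arm_command(commands=[94,0,0,0,1,70,0,0,0.05,1,40,0,0,0.05,1,30,0,0,0,1,20,0,0,0,1])

```text
time_s: 12.05
tool_pos: [462.3, 136.2, 233.5]
tcp_rot: [-0.0, 0.676, 0.737, -0.0]
wrist_force: [0.0, 0.7, -0.3]
finger_gap: 65.3
grasp_force: 0.0
```

Emit:
arm_command(commands=[10,0,0,0,1,0,0,0,0,0,0,0,0,0,0,0,0,0,0,0,0,0,0,0,0], grip_force=20)

```text
time_s: 12.55
tool_pos: [462.4, 136.2, 233.6]
tcp_rot: [-0.0, 0.706, 0.708, -0.0]
wrist_force: [0.8, -0.9, 1.5]
finger_gap: 25.6
grasp_force: 0.0
```

```bash
python3 -c "
from h import *
st()"
```

```text
12.55 [462.4 136.2 233.6] yaw 90.18 F [ 0.8 -0.9  1.5] M [-0.02 -0.08  0.01] gap 25.6 j6 0.1 0.11
```

Emit:
arm_command(commands=[0,0,0,0,0,0,0,0,0,0,0,0,0,0,0,60,0,0,0,0,60,0,0,0,0])

```text
time_s: 13.05
tool_pos: [462.4, 136.2, 233.7]
tcp_rot: [-0.0, 0.706, 0.708, -0.0]
wrist_force: [-0.1, 0.1, -0.8]
finger_gap: 26.4
grasp_force: 0.0
```

Emit:
arm_command(commands=[94,0,0,-0.7,0,94,0,0,-1,0,94,0,0,-1,0,94,0,0,-1,0,94,0,0,-1,0])

```text
time_s: 13.55
tool_pos: [462.2, 136.2, 375.8]
tcp_rot: [-0.0, 0.706, 0.708, -0.0]
wrist_force: [0.0, 0.2, -0.7]
finger_gap: 66.6
grasp_force: 0.0
```

Emit:
arm_command(commands=[94,0,0,-1,0,94,0,0,0,0,94,0,0,0,0,94,0,0,0,0])

```text
time_s: 13.95
tool_pos: [461.8, 136.1, 402.9]
tcp_rot: [-0.001, 0.706, 0.708, -0.001]
wrist_force: [-0.2, 0.2, -0.1]
finger_gap: 93.6
grasp_force: 0.0
```

```bash
python3 - <<'E'
from h import *
import pickle
c5=cap('wrist');st();pickle.dump(c5,open('w5.pkl','wb'))
c4=pickle.load(open('w4.pkl','rb'))
for c in(c4,c5):
    f=c['frame'].astype(int)[120:270,216:336];m=(f[...,0]>75)&(f[...,0]>2*f[...,1])
    yy,xx=np.nonzero(m);dk=f.max(2)<75;dk|=m
    n,l,s,ct=cv2.connectedComponentsWithStats(dk.astype(np.uint8));k=1+np.argmax(s[1:,4])
    print(m.sum(),xx.mean(),yy.mean(),yy.min(),yy.max(),'flange',s[k],ct[k],np.array(c['T'])[:3,3].round(2))
    print(onz(c,(216+ct[k][0],120+ct[k][1]),30).round(2))
    a=cv2.fitLine(np.c_[xx,yy].astype(np.float32),2,0,.01,.01).ravel();print(a[:2])
E
```

```text
14.0 [461.8 136.1 402.6] yaw 90.14 F [-0.3 -0.4 -0.5] M [-0.03 -0.11 -0.05] gap 93.7 j6 0.1 0.11
550 63.34 68.16181818181818 46 92 flange [  25   26   78   76 4399] [63.29643101 63.59422596] [462.75 214.05 384.16]
[463.43 139.51  30.  ]
[0.02022541 0.99979544]
548 64.4014598540146 68.08576642335767 45 92 flange [  26   26   78   76 4418] [64.30647352 63.69397918] [462.26 213.98 382.9 ]
[463.03 139.47  30.  ]
[0.03160935 0.9995003 ]
```

The knob hardly moved along the wing, so the tool is centred on it. Now for the real grasp and the carry.

Emit:
arm_command(commands=[94,0,0,1,0,94,0,0,1,0,60,0,0,1,0,40,0,0,1,0,30,0,0,1,0])

```text
time_s: 14.5
tool_pos: [461.4, 136.1, 251.9]
tcp_rot: [-0.001, 0.706, 0.708, -0.001]
wrist_force: [0.4, 1.2, -0.3]
finger_gap: 73.1
grasp_force: 0.0
```

Emit:
arm_command(commands=[20,0,0,0.7,0,10,0,0,0,0,0,0,0,0,0,0,0,0,0,0,0,0,0,0,0], grip_force=25)

```text
time_s: 15.0
tool_pos: [462.1, 136.2, 233.4]
tcp_rot: [-0.0, 0.706, 0.708, -0.0]
wrist_force: [-0.2, -0.0, 0.3]
finger_gap: 33.5
grasp_force: 0.0
```

Emit:
arm_command(commands=[0,0,0,0,0,0,0,0,0,0,0,0,0,0,0,0,0,0,0,0,0,0,0,0,0])

```text
time_s: 15.5
tool_pos: [462.4, 136.2, 233.8]
tcp_rot: [0.0, 0.706, 0.708, 0.0]
wrist_force: [-0.7, 0.4, 0.5]
finger_gap: 13.6
grasp_force: 25.0
```

```bash
python3 -c "
from h import *
st()"
```

```text
15.5 [462.4 136.2 233.8] yaw 90.14 F [-0.7  0.4  0.5] M [-0.03 -0.04 -0.  ] gap 13.6 j6 0.1 0.11
```

Emit:
arm_command(commands=[0,0,0,-0.5,0,0,0,0,-0.8,0,0,0,0,-0.8,0,0,0,0,-0.5,0,0,-0.53,0.88,-0.2,0])

```text
time_s: 16.0
tool_pos: [487.3, 121.6, 318.8]
tcp_rot: [-0.001, 0.705, 0.709, 0.0]
wrist_force: [0.6, 0.5, -0.9]
finger_gap: 13.7
grasp_force: 25.0
```

Emit:
arm_command(commands=[0,-0.53,0.88,-0.2,0,0,-0.53,0.88,0,0,0,-0.53,0.88,0,0,0,-0.53,0.88,0,0,0,-0.53,0.88,0,0])

```text
time_s: 16.5
tool_pos: [621.8, 40.4, 323.0]
tcp_rot: [-0.0, 0.706, 0.708, -0.0]
wrist_force: [0.5, 0.8, -0.4]
finger_gap: 13.9
grasp_force: 25.0
```

Emit:
arm_command(commands=[0,-0.53,0.88,0,0,0,-0.52,0.9,0,0,0,0,0,0,-1,0,0,0,0,-1,0,0,0,0,0])

```text
time_s: 17.0
tool_pos: [674.4, 9.6, 322.5]
tcp_rot: [-0.001, 0.642, 0.767, -0.0]
wrist_force: [-0.1, -0.0, -1.1]
finger_gap: 13.8
grasp_force: 25.0
```

Emit:
arm_command(commands=[0,0,0,0,0,0,0,0,0,0,0,0,0,0,0])

```text
time_s: 17.3
tool_pos: [674.3, 10.0, 323.7]
tcp_rot: [-0.0, 0.642, 0.767, -0.0]
wrist_force: [-0.2, 0.7, -1.6]
finger_gap: 13.8
grasp_force: 25.0
```

```bash
python3 - <<'E'
from h import *
import pickle
st()
d={n:cap(n) for n in('top','side')};pickle.dump(d,open('d1.pkl','wb'))
P=ctrl.read_state()['tool_pos']
im=np.zeros((600,800,3),np.uint8)
for i,n in enumerate(d):
    c=d[n];u,v=proj(c,[[P[0],P[1],60]])[0].astype(int);print(n,u,v)
    b=cv2.cvtColor(c['frame'],cv2.COLOR_RGB2BGR)[v-50:v+50,u-33:u+33]
    im[:600,i*400:i*400+396]=cv2.resize(b,None,fx=6,fy=6,interpolation=2)
cv2.imwrite('pics/crop5.png',im)
E
```

```text
17.3 [674.3  10.  323.7] yaw 100.11 F [-0.2  0.7 -1.6] M [-0.04 -0.1   0.03] gap 13.8 j6 -0.29 -0.11
top 313 166
side 347 231
```

View pics/crop5.png

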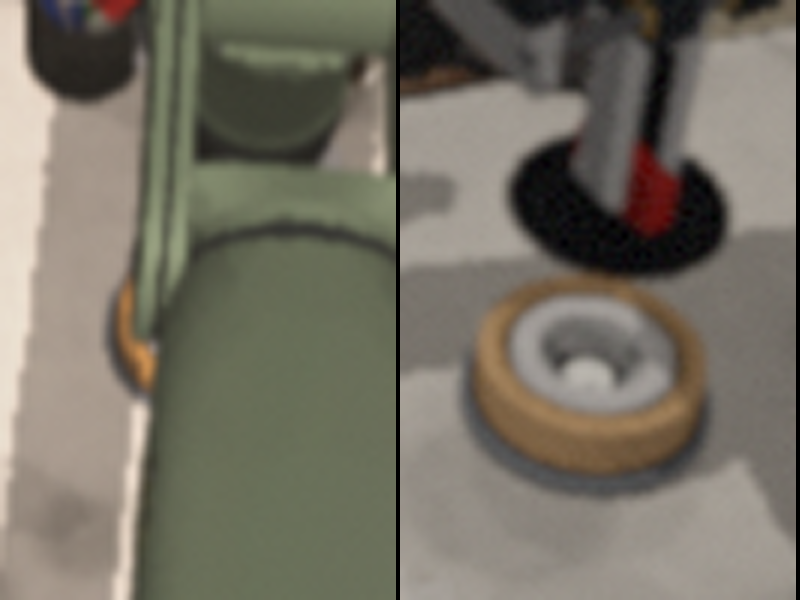

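The side view shows the held knob above the hub, its flange at about (350.1,214.4) and the hub rim at about (346.1,239.5). The arm blocks the top view.

```bash
python3 - <<'E'
from h import *
import pickle
c=pickle.load(open('d1.pkl','rb'))['side']
q=lambda x,y,z:onz(c,(347-33+(x-400)/6-.42,231-50+y/6-.42),z)
def cen(L,Rr,T,B,z): 
    return (q(L[0],L[1],z)+q(*Rr,z))/2,(q(*T,z)+q(*B,z))/2
# fit circle of radius on plane by projecting model: refine centre so projected bbox matches
from scipy.optimize import least_squares
t=np.linspace(0,2*np.pi,200)
def fit(bb,z,r):
    x0,x1,y0,y1=bb
    def res(p):
        pr=proj(c,np.c_[p[0]+p[2]*np.cos(t),p[1]+p[2]*np.sin(t),0*t+z])
        pr=(pr+.42-[347-33,231-50])*6+[400,0]
        return [pr[:,0].min()-x0,pr[:,0].max()-x1,pr[:,1].min()-y0,pr[:,1].max()-y1]
    s=least_squares(res,[674,10,r]);return s.x.round(2),np.round(s.fun,1)
print('flange',fit((510,728,133,273),117.4,45))
print('hub',fit((510,680,295,412),35,35))
print('roll',fit((475,706,277,440),25,49))
E
```

```text
flange (array([673.99,  12.45,  43.74]), array([ 0.2, -0.2, -0.3,  0.3]))
hub (array([673.91,   9.  ,  35.98]), array([ 0.3, -0.3, -0.5,  0.5]))
roll (array([676.8 ,  16.47,  49.88]), array([-0.4,  0.4,  0.6, -0.6]))
```

Emit:
arm_command(commands=[0,0,0,0.6,0,0,0,0,0.6,0,0,0,0,0.5,0,0,0,0,0,0])

```text
time_s: 17.8
tool_pos: [673.2, 10.0, 269.4]
tcp_rot: [-0.002, 0.642, 0.767, -0.002]
wrist_force: [-0.3, -0.3, -0.8]
finger_gap: 14.0
grasp_force: 25.0
```

Emit:
arm_command(commands=[0,0,0,0.1,0,0,0,0,0.1,0])

```text
time_s: 18.0
tool_pos: [675.1, 9.7, 267.7]
tcp_rot: [0.001, 0.642, 0.767, 0.001]
wrist_force: [-0.3, 0.3, -1.5]
finger_gap: 13.8
grasp_force: 25.0
```

```bash
python3 -c "
from h import *
st()"
```

```text
18.0 [675.1   9.7 267.7] yaw 100.13 F [-0.3  0.3 -1.5] M [-0.12 -0.05 -0.04] gap 13.8 j6 -0.29 -0.11
```

Emit:
arm_command(commands=[0,0,0,0.1,0,0,0,0,0.1,0])

```text
time_s: 18.2
tool_pos: [674.8, 9.8, 261.2]
tcp_rot: [0.001, 0.642, 0.767, 0.0]
wrist_force: [-0.5, 0.5, -1.5]
finger_gap: 13.9
grasp_force: 25.0
```

Emit:
arm_command(commands=[0,0,0,0.05,0,0,0,0,0.05,0])

```text
time_s: 18.4
tool_pos: [674.5, 9.8, 257.6]
tcp_rot: [0.0, 0.642, 0.767, 0.0]
wrist_force: [0.6, 0.2, -0.9]
finger_gap: 13.7
grasp_force: 25.0
```

Emit:
arm_command(commands=[0,0,0,0.05,0,0,0,0,0,0])

```text
time_s: 18.6
tool_pos: [674.4, 9.8, 255.9]
tcp_rot: [-0.0, 0.642, 0.767, -0.0]
wrist_force: [-0.2, 0.8, -1.8]
finger_gap: 13.9
grasp_force: 25.0
```

Emit:
arm_command(commands=[0,0,0,0.05,0,0,0,0,0,0])

```text
time_s: 18.8
tool_pos: [674.4, 9.8, 254.5]
tcp_rot: [-0.0, 0.642, 0.767, -0.0]
wrist_force: [-1.0, -0.2, -2.1]
finger_gap: 13.6
grasp_force: 25.0
```

Emit:
arm_command(commands=[0,0,0,0.05,0,0,0,0,0,0])

```text
time_s: 19.0
tool_pos: [674.7, 9.8, 253.6]
tcp_rot: [0.0, 0.642, 0.767, 0.0]
wrist_force: [-1.2, -0.3, 0.7]
finger_gap: 13.5
grasp_force: 25.0
```

Emit:
arm_command(commands=[0,0,0,0.05,0,0,0,0,0,0])

```text
time_s: 19.2
tool_pos: [674.6, 9.8, 252.1]
tcp_rot: [0.0, 0.642, 0.767, 0.0]
wrist_force: [-1.1, -0.2, 2.5]
finger_gap: 14.0
grasp_force: 25.0
```

Emit:
arm_command(commands=[0,0,0,0.05,0,0,0,0,0,0])

```text
time_s: 19.4
tool_pos: [674.6, 9.8, 250.5]
tcp_rot: [0.0, 0.642, 0.767, 0.0]
wrist_force: [-1.1, 0.1, 4.0]
finger_gap: 13.9
grasp_force: 25.0
```

```bash
python3 -c "
from h import *
st()"
```

```text
19.4 [674.6   9.8 250.5] yaw 100.13 F [-1.1  0.1  4. ] M [-0.    0.18 -0.01] gap 13.9 j6 -0.29 -0.11
```

The spring force matches HEIGHT 16.7 mm, so the lugs are going straight into the gaps. I'll continue gently.

Emit:
arm_command(commands=[0,0,0,0.05,0,0,0,0,0,0])

```text
time_s: 19.6
tool_pos: [674.7, 9.8, 249.0]
tcp_rot: [0.0, 0.642, 0.767, 0.0]
wrist_force: [-1.7, -0.7, 4.9]
finger_gap: 13.9
grasp_force: 25.0
```

Emit:
arm_command(commands=[0,0,0,0.05,0,0,0,0,0,0])

```text
time_s: 19.8
tool_pos: [674.7, 9.8, 247.6]
tcp_rot: [0.0, 0.642, 0.767, 0.0]
wrist_force: [-2.2, 0.4, 5.7]
finger_gap: 13.9
grasp_force: 25.0
```

Emit:
arm_command(commands=[0,0,0,0.05,0,0,0,0,0,0])

```text
time_s: 20.0
tool_pos: [674.7, 9.8, 246.3]
tcp_rot: [0.0, 0.642, 0.767, 0.0]
wrist_force: [-2.7, -0.3, 6.3]
finger_gap: 14.0
grasp_force: 25.0
```

```bash
python3 -c "
from h import *
st()"
```

```text
20.0 [674.7   9.8 246.3] yaw 100.14 F [-2.7 -0.3  6.3] M [-0.03  0.34  0.01] gap 14.0 j6 -0.29 -0.11
```

Emit:
arm_command(commands=[0,0,0,0.04,0,0,0,0,0,0], grip_force=18)

```text
time_s: 20.2
tool_pos: [674.7, 9.8, 245.3]
tcp_rot: [0.0, 0.642, 0.767, 0.0]
wrist_force: [-2.3, -0.5, 7.6]
finger_gap: 14.0
grasp_force: 18.0
```

Emit:
arm_command(commands=[0,0,0,0,0.6,0,0,0,0,0.6])

```text
time_s: 20.4
tool_pos: [674.9, 9.8, 245.7]
tcp_rot: [0.001, 0.682, 0.731, 0.0]
wrist_force: [-1.8, -1.5, 7.6]
finger_gap: 13.7
grasp_force: 18.0
```

```bash
python3 -c "
from h import *
st()"
```

```text
20.4 [674.9   9.8 245.7] yaw 94.02 F [-1.8 -1.5  7.6] M [-0.07  0.3   0.01] gap 13.7 j6 -0.18 -0.11
```

Emit:
arm_command(commands=[0,0,0,0.02,0.8,0,0,0,0,0.8,0,0,0,0,0])

```text
time_s: 20.7
tool_pos: [675.2, 9.7, 245.3]
tcp_rot: [0.001, 0.731, 0.682, 0.001]
wrist_force: [-2.0, -0.1, 8.5]
finger_gap: 13.9
grasp_force: 18.0
```

```bash
python3 -c "
from h import *
st()"
```

```text
20.7 [675.2   9.7 245.3] yaw 86.07 F [-2.  -0.1  8.5] M [0.   0.22 0.01] gap 13.9 j6 -0.04 -0.11
```

Emit:
arm_command(commands=[0,0,0,0,0.8,0,0,0,0,0.8,0,0,0,0,0])

```text
time_s: 21.0
tool_pos: [675.3, 9.6, 245.4]
tcp_rot: [0.001, 0.777, 0.63, 0.001]
wrist_force: [-0.1, -0.4, 7.2]
finger_gap: 14.1
grasp_force: 18.0
```

```bash
python3 -c "
from h import *
st()"
```

```text
21.0 [675.3   9.6 245.4] yaw 78.07 F [-0.1 -0.4  7.2] M [-0.12  0.19  0.03] gap 14.1 j6 0.09 -0.11
```

Emit:
arm_command(commands=[0,0,0,0,0.8,0,0,0,0,0.8,0,0,0,0,0])

```text
time_s: 21.3
tool_pos: [675.3, 9.6, 245.4]
tcp_rot: [0.001, 0.819, 0.574, 0.001]
wrist_force: [-2.3, -0.6, 7.5]
finger_gap: 14.2
grasp_force: 18.0
```

```bash
python3 -c "
from h import *
st()"
```

```text
21.3 [675.3   9.6 245.4] yaw 70.07 F [-2.3 -0.6  7.5] M [-0.02  0.24 -0.08] gap 14.2 j6 0.23 -0.11
```

Emit:
arm_command(commands=[0,0,0,0.02,0.8,0,0,0,0,0.8,0,0,0,0,0])

```text
time_s: 21.6
tool_pos: [675.2, 9.6, 244.8]
tcp_rot: [0.001, 0.857, 0.516, 0.001]
wrist_force: [-2.2, -0.0, 7.7]
finger_gap: 14.0
grasp_force: 18.0
```

```bash
python3 -c "
from h import *
st()"
```

```text
21.6 [675.2   9.6 244.8] yaw 62.07 F [-2.2 -0.   7.7] M [-0.05  0.26 -0.08] gap 14.0 j6 0.37 -0.11
```

Emit:
arm_command(commands=[0,0,0,0.02,0.8,0,0,0,0,0.8,0,0,0,0,0])

```text
time_s: 21.9
tool_pos: [675.1, 9.6, 244.2]
tcp_rot: [0.001, 0.891, 0.455, 0.001]
wrist_force: [-2.3, 0.3, 8.6]
finger_gap: 14.0
grasp_force: 18.0
```

```bash
python3 -c "
from h import *
st()"
```

```text
21.9 [675.1   9.6 244.2] yaw 54.08 F [-2.3  0.3  8.6] M [-0.12  0.37  0.01] gap 14.0 j6 0.51 -0.11
```

Emit:
arm_command(commands=[0,0,0,0,0.6,0,0,0,0,0])

```text
time_s: 22.1
tool_pos: [675.1, 9.7, 244.3]
tcp_rot: [0.001, 0.902, 0.431, 0.001]
wrist_force: [-2.5, -0.6, 7.3]
finger_gap: 14.1
grasp_force: 18.0
```

```bash
python3 -c "
from h import *
st()"
```

```text
22.1 [675.1   9.7 244.3] yaw 51.09 F [-2.5 -0.6  7.3] M [-0.05  0.38  0.01] gap 14.1 j6 0.57 -0.11
```

Emit:
arm_command(commands=[0,0,0,0,0.6,0,0,0,0,0])

```text
time_s: 22.3
tool_pos: [675.1, 9.7, 244.2]
tcp_rot: [0.001, 0.913, 0.407, 0.001]
wrist_force: [-2.6, -0.4, 8.0]
finger_gap: 13.7
grasp_force: 18.0
```

```bash
python3 -c "
from h import *
st()"
```

```text
22.3 [675.1   9.7 244.2] yaw 48.09 F [-2.6 -0.4  8. ] M [0.   0.4  0.04] gap 13.7 j6 0.62 -0.11
```

Emit:
arm_command(commands=[0,0,0,0,0.6,0,0,0,0,0])

```text
time_s: 22.5
tool_pos: [675.1, 9.7, 244.2]
tcp_rot: [0.001, 0.924, 0.383, 0.001]
wrist_force: [-1.4, 0.1, 7.7]
finger_gap: 13.7
grasp_force: 18.0
```

```bash
python3 -c "
from h import *
st()"
```

```text
22.5 [675.1   9.7 244.2] yaw 45.1 F [-1.4  0.1  7.7] M [-0.01  0.43 -0.03] gap 13.7 j6 0.67 -0.11
```

Emit:
arm_command(commands=[0,0,0,0,0.6,0,0,0,0,0])

```text
time_s: 22.7
tool_pos: [675.1, 9.7, 244.2]
tcp_rot: [0.001, 0.933, 0.359, 0.001]
wrist_force: [-1.7, 0.8, 8.6]
finger_gap: 14.3
grasp_force: 18.0
```

```bash
python3 -c "
from h import *
st()"
```

```text
22.7 [675.1   9.7 244.2] yaw 42.09 F [-1.7  0.8  8.6] M [-0.03  0.45 -0.02] gap 14.3 j6 0.72 -0.11
```

Emit:
arm_command(commands=[0,0,0,0,0.5,0,0,0,0,0])

```text
time_s: 22.9
tool_pos: [675.0, 9.7, 244.2]
tcp_rot: [0.001, 0.941, 0.339, 0.001]
wrist_force: [-1.0, -0.1, 7.9]
finger_gap: 13.7
grasp_force: 18.0
```

```bash
python3 -c "
from h import *
st()"
```

```text
22.9 [675.    9.7 244.2] yaw 39.61 F [-1.  -0.1  7.9] M [-0.02  0.39 -0.  ] gap 13.7 j6 0.77 -0.11
```

Emit:
arm_command(commands=[0,0,0,0,0.5,0,0,0,0,0])

```text
time_s: 23.1
tool_pos: [675.0, 9.7, 244.2]
tcp_rot: [0.0, 0.948, 0.318, 0.001]
wrist_force: [-2.7, 0.1, 8.9]
finger_gap: 13.9
grasp_force: 18.0
```

```bash
python3 -c "
from h import *
st()"
```

```text
23.1 [675.    9.7 244.2] yaw 37.1 F [-2.7  0.1  8.9] M [-0.06  0.43  0.02] gap 13.9 j6 0.81 -0.11
```

Emit:
arm_command(commands=[0,0,0,0,0.5,0,0,0,0,0])

```text
time_s: 23.3
tool_pos: [675.0, 9.7, 244.2]
tcp_rot: [0.0, 0.955, 0.297, 0.001]
wrist_force: [-2.8, 0.4, 7.9]
finger_gap: 13.8
grasp_force: 18.0
```

```bash
python3 -c "
from h import *
st()"
```

```text
23.3 [675.    9.7 244.2] yaw 34.6 F [-2.8  0.4  7.9] M [0.05 0.48 0.03] gap 13.8 j6 0.85 -0.11
```

Emit:
arm_command(commands=[0,0,0,0,0.4,0,0,0,0,0])

```text
time_s: 23.5
tool_pos: [675.0, 9.8, 244.1]
tcp_rot: [0.0, 0.96, 0.281, 0.001]
wrist_force: [-2.9, -0.2, 8.2]
finger_gap: 14.3
grasp_force: 18.0
```

```bash
python3 -c "
from h import *
st()"
```

```text
23.5 [675.    9.8 244.1] yaw 32.61 F [-2.9 -0.2  8.2] M [-0.04  0.48  0.02] gap 14.3 j6 0.89 -0.11
```

Emit:
arm_command(commands=[0,0,0,0,0.4,0,0,0,0,0])

```text
time_s: 23.7
tool_pos: [674.9, 9.8, 244.1]
tcp_rot: [0.0, 0.965, 0.264, 0.001]
wrist_force: [-2.3, 0.7, 8.5]
finger_gap: 13.7
grasp_force: 18.0
```

```bash
python3 -c "
from h import *
st()"
```

```text
23.7 [674.9   9.8 244.1] yaw 30.62 F [-2.3  0.7  8.5] M [-0.02  0.55  0.05] gap 13.7 j6 0.92 -0.11
```

Emit:
arm_command(commands=[0,0,0,0,0.4,0,0,0,0,0])

```text
time_s: 23.9
tool_pos: [674.9, 9.8, 244.1]
tcp_rot: [0.0, 0.969, 0.247, 0.001]
wrist_force: [-2.5, -0.5, 8.8]
finger_gap: 14.1
grasp_force: 18.0
```

```bash
python3 -c "
from h import *
st()"
```

```text
23.9 [674.9   9.8 244.1] yaw 28.62 F [-2.5 -0.5  8.8] M [0.06 0.5  0.02] gap 14.1 j6 0.96 -0.11
```

Emit:
arm_command(commands=[0,0,0,0,0.4,0,0,0,0,0])

```text
time_s: 24.1
tool_pos: [674.9, 9.8, 244.1]
tcp_rot: [0.0, 0.973, 0.23, 0.001]
wrist_force: [-2.6, 0.4, 8.5]
finger_gap: 14.0
grasp_force: 18.0
```

```bash
python3 -c "
from h import *
st()"
```

```text
24.1 [674.9   9.8 244.1] yaw 26.62 F [-2.6  0.4  8.5] M [ 0.02  0.58 -0.05] gap 14.0 j6 0.99 -0.11
```

Emit:
arm_command(commands=[0,0,0,0,0.4,0,0,0,0,0])

```text
time_s: 24.3
tool_pos: [674.9, 9.8, 244.1]
tcp_rot: [0.0, 0.977, 0.213, 0.001]
wrist_force: [-2.5, -0.1, 9.1]
finger_gap: 13.6
grasp_force: 18.0
```

```bash
python3 -c "
from h import *
st()"
```

```text
24.3 [674.9   9.8 244.1] yaw 24.62 F [-2.5 -0.1  9.1] M [0.06 0.51 0.04] gap 13.6 j6 1.03 -0.11
```

Emit:
arm_command(commands=[0,0,0,0,0.4,0,0,0,0,0])

```text
time_s: 24.5
tool_pos: [674.8, 9.8, 244.1]
tcp_rot: [0.0, 0.981, 0.196, 0.001]
wrist_force: [-2.5, -0.4, 7.8]
finger_gap: 13.4
grasp_force: 18.0
```

```bash
python3 -c "
from h import *
st()"
```

```text
24.5 [674.8   9.8 244.1] yaw 22.64 F [-2.5 -0.4  7.8] M [0.02 0.55 0.14] gap 13.4 j6 1.06 -0.11
```

Emit:
arm_command(commands=[0,0,0,0,0.2,0,0,0,0,0])

```text
time_s: 24.7
tool_pos: [674.8, 9.8, 244.0]
tcp_rot: [0.0, 0.982, 0.188, 0.0]
wrist_force: [-2.5, 0.8, 8.8]
finger_gap: 14.0
grasp_force: 18.1
```

```bash
python3 -c "
from h import *
st()"
```

```text
24.7 [674.8   9.8 244. ] yaw 21.67 F [-2.5  0.8  8.8] M [0.09 0.64 0.29] gap 14.0 j6 1.08 -0.11
```

Emit:
arm_command(commands=[0,0,0,0,0,0,0,0,0,0])

```text
time_s: 24.9
tool_pos: [674.8, 9.7, 244.0]
tcp_rot: [0.0, 0.982, 0.188, 0.0]
wrist_force: [-2.7, 0.3, 8.2]
finger_gap: 14.2
grasp_force: 18.0
```

```bash
python3 -c "
from h import *
st()"
```

```text
24.9 [674.8   9.7 244. ] yaw 21.68 F [-2.7  0.3  8.2] M [0.02 0.62 0.21] gap 14.2 j6 1.08 -0.11
```

The stop is reached, with the twist rising to about 0.25 N m. Next I'll relax the wrist, let the spring seat the lugs, and let go.

Emit:
arm_command(commands=[0,0,0,0,-0.2,0,0,0,-0.03,0,0,0,0,-0.02,0,0,0,0,0,0])

```text
time_s: 25.3
tool_pos: [674.7, 9.7, 244.7]
tcp_rot: [0.0, 0.981, 0.196, 0.0]
wrist_force: [-1.1, -0.3, 5.6]
finger_gap: 13.7
grasp_force: 18.0
```

```bash
python3 -c "
from h import *
st()"
```

```text
25.3 [674.7   9.7 244.7] yaw 22.65 F [-1.1 -0.3  5.6] M [0.01 0.37 0.1 ] gap 13.7 j6 1.06 -0.11
```

Emit:
arm_command(commands=[20,0,0,0,0,30,0,0,0,0,50,0,0,0,0,50,0,0,0,0,50,0,0,0,0])

```text
time_s: 25.8
tool_pos: [674.4, 9.8, 243.7]
tcp_rot: [-0.0, 0.981, 0.196, -0.0]
wrist_force: [-0.2, 0.6, 0.4]
finger_gap: 48.0
grasp_force: 0.0
```

Emit:
arm_command(commands=[50,0,0,-0.3,0,50,0,0,-0.8,0,50,0,0,-1,0,50,0,0,-1,0,50,0,0,-1,0])

```text
time_s: 26.3
tool_pos: [674.4, 9.8, 369.1]
tcp_rot: [0.0, 0.981, 0.196, 0.0]
wrist_force: [0.4, -0.4, 0.5]
finger_gap: 49.6
grasp_force: 0.0
```

Emit:
arm_command(commands=[50,0,0,-1,0,50,0,0,-0.5,0,50,0,0,0,0,50,0,0,0,0])

```text
time_s: 26.7
tool_pos: [674.2, 9.8, 411.3]
tcp_rot: [-0.0, 0.981, 0.196, -0.001]
wrist_force: [-0.9, -0.1, 0.4]
finger_gap: 49.9
grasp_force: 0.0
```

```bash
python3 - <<'E'
from h import *
st()
im=np.zeros((480,800,3),np.uint8)
for i,(n,u,v) in enumerate((('wrist',280,190),('side',346,240))):
    c=cap(n);b=cv2.cvtColor(c['frame'],cv2.COLOR_RGB2BGR)
    k=100 if i==0 else 50
    im[:400,i*400:i*400+400]=cv2.resize(b[v-k:v+k,u-k:u+k],(400,400),interpolation=2)
cv2.imwrite('pics/crop6.png',im)
E
```

```text
26.7 [674.2   9.8 411.3] yaw 22.64 F [-0.9 -0.1  0.4] M [ 0.05  0.03 -0.05] gap 49.9 j6 1.06 -0.11
```

View pics/crop6.png

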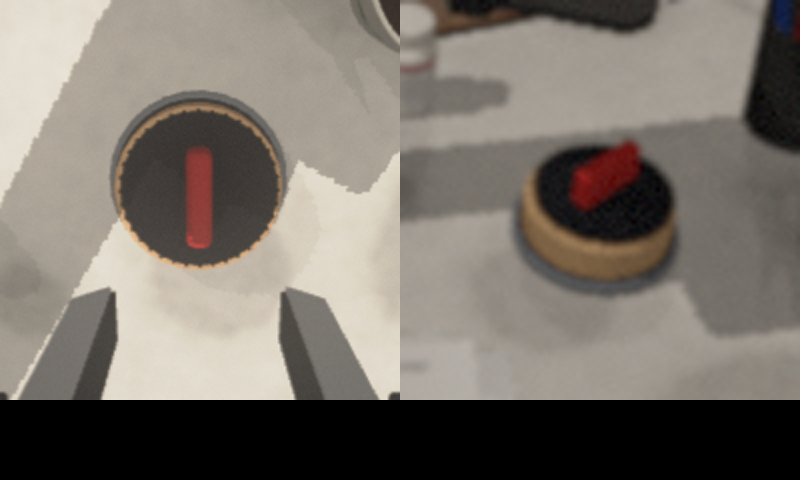

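The knob sits flat and low in the hub with the roll concentric around it: flange centre at crop (200,186), side view level. The gripper is clear, so I'll hand in.

```bash
python3 -c "
from h import *
print(ctrl.job_done())"
```

```text
the job is handed in; nothing more can be done
None
```

The red knob is in the hub, turned forwards about 78° to its stop and released; it stayed down and level with the roll still centred, and I handed the job in at about 27 s. The lugs happened to enter straight over the gaps, so no backward turn was needed and there was no separate click.

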